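# Zero the photometer and hold the test plate in its slot

## Robot

A 6-joint arm with a two-finger parallel gripper is mounted at the origin on the work surface. World frame = base frame: x ahead of the robot, y to its left, z up, the work surface at z = 0. Lengths are in m, angles in rad, forces in N, time in s.
With the tool pointing down it reaches from about 0.35 to 0.775 m from the base axis. Payload 5.5 kg.
Tool frame: the origin (TCP) lies between the finger pads; the fingertips stand 19 mm ahead of it and the grasp point (between the pads) is the TCP (env.tcp_to_tips is the distance from the TCP to the fingertips, in m); z points along the fingers, y is the direction in which the jaws open and shut (so a half turn about z gives the same grasp; the last joint's range is limited). The gripper opens to 85 mm and grips with 20 to 120 N. Pads are 22 mm wide; open, the fingers measure 114 mm over their backs; the gripper's body (76 mm by 85 mm) begins 54 mm behind the grasp point. The pads swing forward as they close: fully open they stand 13 mm farther back than shut.
Start: joints at [-1.418, 0.313, 0.046, 1.304, 0, 1.431], TCP at [0.166, -0.551, 0.25] pointing down, gripper open.
Joint ranges: [-2.76, 2.76], [-0.86, 1.69], [-1.03, 1.26], [-2.2, 2.34], [-1.47, 1.5], [-3.14, 3.14]. Speed limits (rad/s): [2.57, 2.57, 3.14, 3.14, 3.14, 3.14].

## Interface

Orientations are given as a unit quaternion [w, x, y, z].
In Python, from workcell import env, eyes, job gives the robot as it stands. The module is installed in compiled form; this text tells all that it offers.
- The arm moves only by the tool move_arm, never from a script. Its argument "commands" is a list of rows, each a list of 3 entries, a list of its own where there are three numbers: the shift along the world's x, y, z as a fraction of full scale, then the turn, a rotation vector about the world's x, y, z as a fraction of full scale, then the gripper command: -1 is shut, 1 is fully open, values between are in proportion. In form: [[[x, y, z], [wx, wy, wz], gripper], ...]. A call has 1 to 5 rows; each row shifts and turns the commanded pose from where the row before left it; what a row does not reach is not made up. Full scale, the value 1, is 0.04 m for a shift and 8 degrees for a turn. A row lasts 1/10 s, in which the tool goes at most 50 mm and 8.59 degrees, less where a joint would pass 70% of its speed; a pose out of reach is approached as far as the arm can. A call with a number of a shift or a turn outside -1 to 1 is refused whole. A call with a gripper value outside its range is refused whole. The fingers move at their own pace and stop on an object; "newtons" is the grip in N (left out, the last holds). Time passes only in rows, so rows that do not move let the fingers close. It gives the time, the measured TCP pose, the force and the opening at its end, in the units of the state.
- env.get_state(): the state, without advancing time (a new reading comes with each control period).
- eyes.read_camera(name): name is "side" or "top" or "wrist"; returns a dict with "frame" (400x640x3 uint8, red, green, blue), "mtx" (3x3 intrinsics, pixels), "camera_from_world" (4x4, takes a point from world to camera coordinates); the wrist camera has in their place "mount" (4x4, takes a point from camera to tool coordinates, whose origin is the TCP and whose axes are the flange's). Camera axes: x right, y down, z forward; pixel columns grow to the right and rows downward; lengths in m; the calibration is good to about 2 mm. A picture is of the moment at which its call begins: read the wrist's pose just before it. There is no depth.
- job.hand_in(): hands the job in, once; it reports no verdict.
The state is a dict: "clock": time; "joint_pos": joint angles; "qvel": joint speeds; "tau": joint torques, N m; "tcp_pos": TCP position; "orientation": TCP orientation; "wrist_force": force on the tool from outside, world axes, zero at the start; "ft_torque": the same for the moment, N m; "finger_gap": finger opening in m.
Only numpy, scipy, OpenCV 4.12 (cv2) and the standard library are available. Lean on these libraries where they do the work, as an engineer would, in place of code of your own. Each camera call takes 0.05 s, during which the arm holds its last target.

## Task

Zero the photometer first: pull its sprung lever towards the robot all the way to the stop, then ease it slowly back home without letting it snap. Then take the plate with the round hole from the rack, pass it upright down through the slot in the photometer's top, and finish holding it there, hanging freely in the gripper without pressing on the slot, with its round hole lined up with the round windows in the box; do not let go of it or let it drop to its shoulders. Leave the other plates and everything else on the table where they are.

Things in the scene. Friction and masses are not known exactly. Their poses are not given: they have to be found in the camera images.
- photometer: Fixed wooden box with an aluminium top, 130 mm deep (x) by 220 mm wide (y) by 120 mm high, hollow. Origin: centre of its underside; its front faces -x (its own axes), z up. A round meter face on front and back at y = +45 mm. The slot is in the top at y = -50 mm; the lever is on the outside of its +y end. It stands left or right of the rack, turned a little.
- slot (a point): Centre of the slot's mouth, on the top face (120 mm above the table); axes as the photometer's. The slot goes through the 12 mm top and measures 8 mm (x) by 46 mm (y), 2 mm more each way than a plate; below it the box is empty down to its 12 mm thick floor.
- window (a point): Point inside the box on the axis of the two round windows (22 mm diameter, in the front and the back wall, axis along the photometer's x), straight below the slot's centre: 30 mm below the top face, 90 mm above the table. Axes as the photometer's.
- lever (a joint): Angle of the sprung lever (rad): 0 = home, leaning 0.4 rad back (to the photometer's +x); 0.8 = at its front stop, leaning 0.4 rad forward (to -x). A spring always drives it home: about 1.7 N at the bar at home, 6.3 N at the stop. Let go, it snaps back.
- lever_bar (a point): Centre of the lever's black cross bar: a 22 mm diameter cylinder, 44 mm long, along the photometer's y. It moves on an arc of 105 mm radius about lever_hinge, in the photometer's x-z plane, about 177 mm above the table at home. A 10 mm steel rod joins it from below at mid length. Site axes: the photometer's axes turned with the lever.
- lever_hinge (a point): Point on the lever's hinge axis (along the photometer's y) level with the middle of the bar, 80 mm above the table; axes turn with the lever.
- rack: Fixed light wood block 70 mm (x) by 210 mm (y) by 30 mm high with three pockets in a row along y at -70, 0 and +70 mm, 22 mm deep, 8 by 46 mm, each with one plate standing in it; pocket floors 8 mm above the table. Origin: centre of its underside. The plates may stand in any order.
- round_plate: The plate to use: aluminium plate 6 (x) x 44 (y) x 100 mm (z, up), topped by a dark wooden grip block 14 x 36 x 36 mm, 100 to 136 mm above the foot. Origin: centre of the foot (lower edge). About 0.12 kg. A round 22 mm hole goes through it, centred 45 mm above the foot. Lined up in the slot, its foot is 45 mm above the table and the shoulders (underside of the block) 25 mm above the photometer's top.
- round_hole (a point): Centre of the round hole in round_plate; axes as the plate's.
- square_plate: Leave alone. The same plate 6 (x) x 44 (y) x 100 mm (z, up), topped by a dark wooden grip block 14 x 36 x 36 mm, 100 to 136 mm above the foot. Origin: centre of the foot (lower edge). About 0.12 kg. Has a square 22 mm hole instead.
- blank_plate: Leave alone. The same plate 6 (x) x 44 (y) x 100 mm (z, up), topped by a dark wooden grip block 14 x 36 x 36 mm, 100 to 136 mm above the foot. Origin: centre of the foot (lower edge). About 0.12 kg. Has no hole.
- calorimeter: Bystander: open brass cup, 64 mm diameter, 110 mm high. Origin: centre of its underside.
- weight: Bystander: brass weight with a knob, 48 mm diameter, 56 mm high. Origin: centre of its underside.
- wood_block: Bystander: wooden block 50 x 70 x 35 mm. Origin: centre of its underside.
- driver: Bystander: screwdriver lying along its x. Origin: underside.
- jar: Bystander: glass jar with a steel cap, 60 mm diameter, 85 mm high. Origin: centre of its underside.
- ring: Bystander: flat steel ring, 60 mm diameter, 12 mm high. Origin: centre of its underside.
Not all that is in view belongs to the job. Leave any pink or yellow look-alike of the round_plate alone.

How it is judged:
By the outcome, as a careful person would: the job done as asked, in the order asked, and still so for the second after the job is handed in, while the arm keeps its last pose, push and grip.
It also fails if it takes over 72 s, if anything falls off the work surface, if the arm or the gripper's body presses on something with over 40 N, if the wrist force passes 120 N, or if a joint passes its speed limit or range.

## Working session

There is one attempt and no reset: what is moved stays moved. The work goes in short steps, Python scripts to look and compute and a tool call to move; the robot and the scene stay as the last step left them, time stands still between calls to the robot, and variables do not carry over. Pictures are saved under pics/ and viewed, and the job is handed in when it is done.

Besides the shell and the picture viewer there is one more tool, called after "Emit:" as name(argument=value, ...), one argument or row to a line, values as JSON. move_arm: Moves the arm, as the interface text tells. Its arguments: {"type":"object","properties":{"commands":{"type":"array","items":{"type":"array"}},"newtons":{"type":"number"}},"required":["commands"]}

```bash
ls; mkdir -p pics; cat > h.py <<'E'
import numpy as np, cv2
from workcell import env, eyes, job
def snap(n,f):
    s=env.get_state(); d=eyes.read_camera(n); cv2.imwrite('pics/'+f,d['frame'][:,:,::-1]); return s,d
E
python3 - <<'E'
from h import *
np.set_printoptions(precision=4,suppress=True)
for n in ['side','top','wrist']:
    s,d=snap(n,n+'0.png'); print(n,{k:v for k,v in d.items() if k!='frame'})
print(s)
E
```

```text
pics
side {'mtx': array([[466.1418,   0.    , 314.6755],
       [  0.    , 466.1418, 203.7375],
       [  0.    ,   0.    ,   1.    ]]), 'camera_from_world': array([[ 0.9436, -0.3311,  0.0069, -0.5088],
       [-0.1731, -0.5111, -0.8419,  0.2044],
       [ 0.2823,  0.7932, -0.5395,  1.6208],
       [ 0.    ,  0.    ,  0.    ,  1.    ]])}
top {'mtx': array([[519.8249,   0.    , 319.0467],
       [  0.    , 519.8249, 200.9414],
       [  0.    ,   0.    ,   1.    ]]), 'camera_from_world': array([[-0.011 , -0.9999, -0.0085,  0.0111],
       [-0.9953,  0.0118, -0.0964,  0.5444],
       [ 0.0965,  0.0074, -0.9953,  1.7112],
       [ 0.    ,  0.    ,  0.    ,  1.    ]])}
wrist {'mtx': array([[294.9621,   0.    , 316.3798],
       [  0.    , 294.9621, 203.2416],
       [  0.    ,   0.    ,   1.    ]]), 'mount': array([[ 0.0004, -0.9587, -0.2844,  0.0725],
       [ 1.    ,  0.0004,  0.0002,  0.0003],
       [-0.0001, -0.2844,  0.9587, -0.1244],
       [ 0.    ,  0.    ,  0.    ,  1.    ]])}
{'clock': 0.1, 'joint_pos': array([-1.4176,  0.314 ,  0.0451,  1.3036,  0.    ,  1.4312]), 'qvel': array([0.0002, 0.0002, 0.0026, 0.0017, 0.0007, 0.001 ]), 'tau': array([  0.0026, -48.1727,  29.9244,   0.0128,  -0.0001,   0.    ]), 'tcp_pos': array([ 0.1659, -0.5501,  0.2495]), 'orientation': array([-0.0008,  0.9893,  0.1459,  0.    ]), 'wrist_force': array([-0.0829, -0.8464,  0.3775]), 'ft_torque': array([0.0367, 0.0556, 0.0099]), 'finger_gap': 0.0850703598471089}
```

View pics/side0.png

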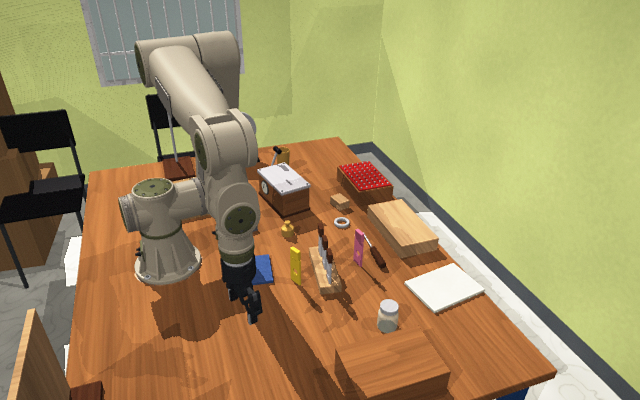

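View pics/top0.png

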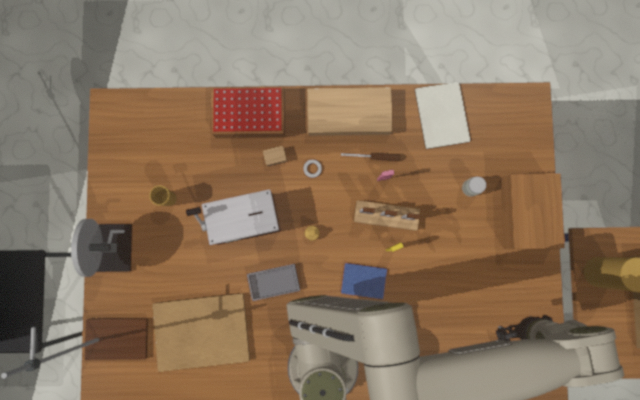

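View pics/wrist0.png

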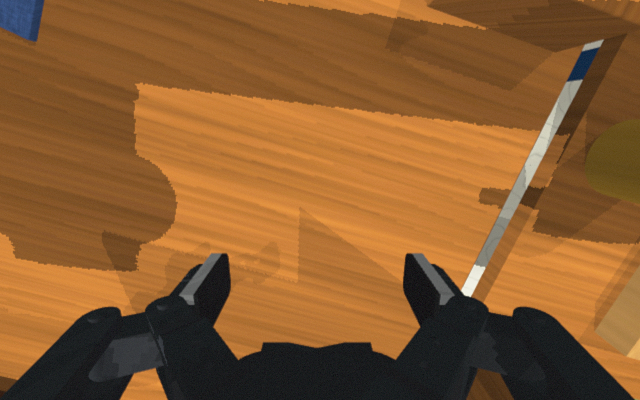

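The top view shows the photometer at about (240,217) with its lever on the left end (bar at about 193,211). The rack is at (388,215), with a pink look-alike at (387,174) and a yellow one at (396,246). I'll zoom in on these.

```bash
python3 - <<'E'
import cv2
im=cv2.imread('pics/top0.png')
cv2.imwrite('pics/topz1.png',cv2.resize(im[180:255,175:295],(800,500),interpolation=cv2.INTER_CUBIC))
cv2.imwrite('pics/topz2.png',cv2.resize(im[190:240,345:430],(800,470),interpolation=cv2.INTER_CUBIC))
im=cv2.imread('pics/side0.png')
cv2.imwrite('pics/sidez1.png',cv2.resize(im[135:225,245:345],(667,600),interpolation=cv2.INTER_CUBIC))
cv2.imwrite('pics/sidez2.png',cv2.resize(im[215:305,285:385],(667,600),interpolation=cv2.INTER_CUBIC))
E
```

```text
(no output)
```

View pics/topz1.png

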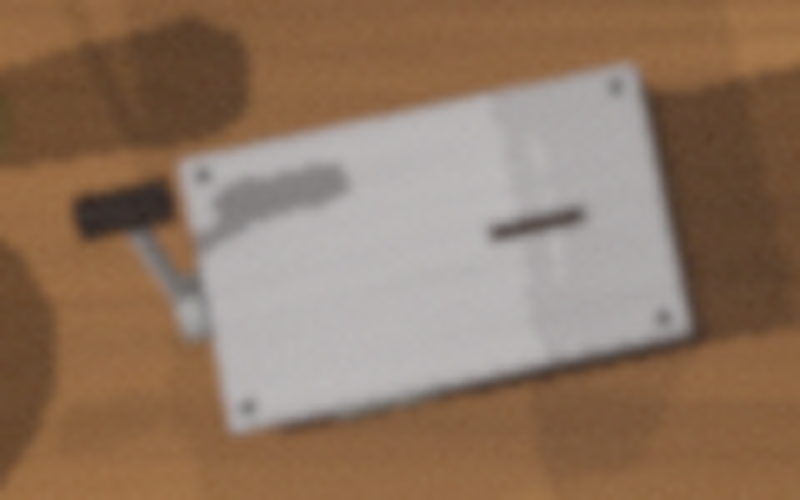

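View pics/topz2.png

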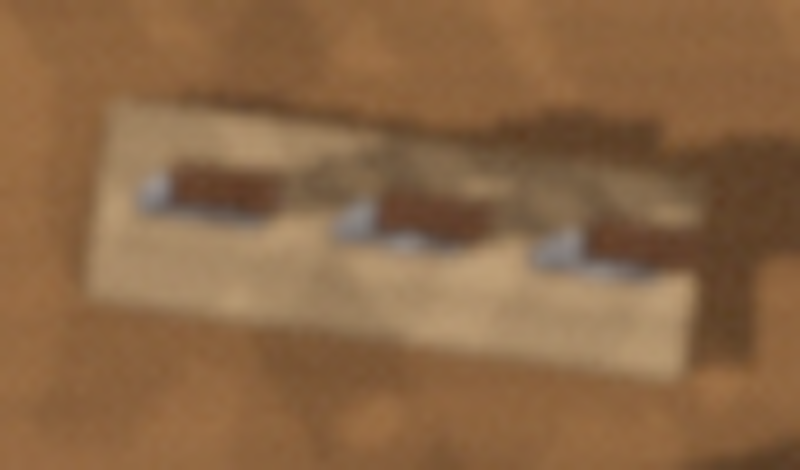

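View pics/sidez1.png

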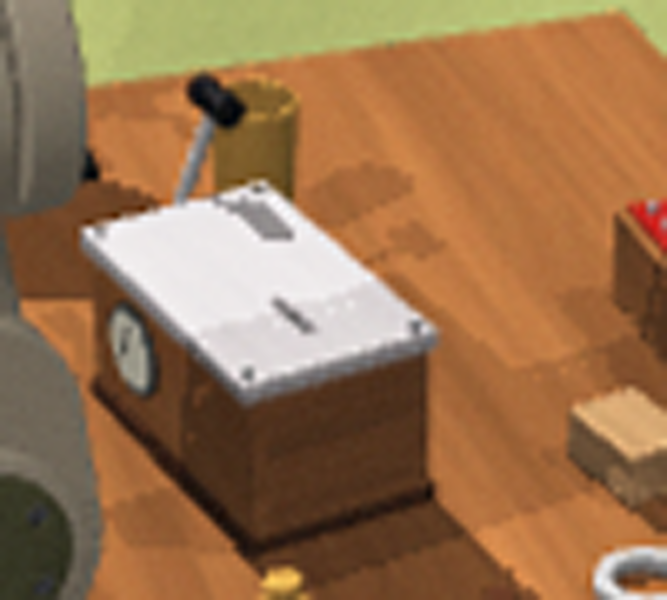

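View pics/sidez2.png

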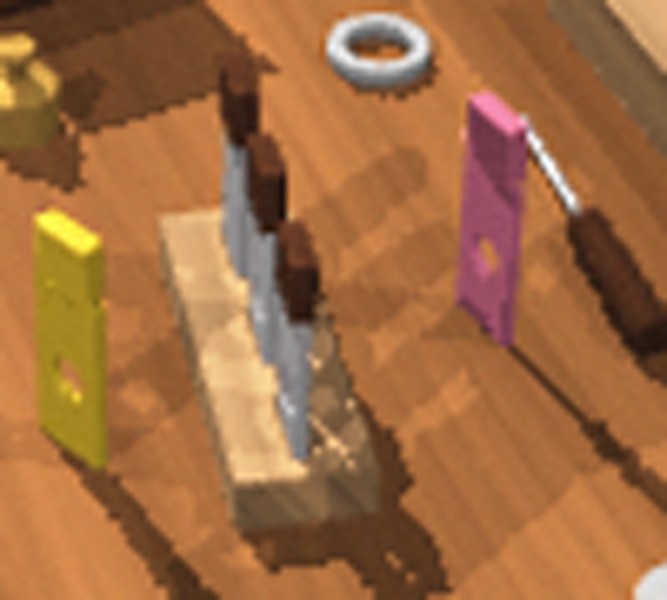

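```bash
cat >> h.py <<'E'
np.set_printoptions(precision=4,suppress=True)
def ray(d,uv,z,s=None):
    "pixel -> world point on plane z"
    p=np.linalg.solve(d['mtx'],[uv[0],uv[1],1.])
    if 'mount' in d:
        from scipy.spatial.transform import Rotation as R
        q=s['orientation']; T=np.eye(4); T[:3,:3]=R.from_quat([q[1],q[2],q[3],q[0]]).as_matrix(); T[:3,3]=s['tcp_pos']
        W=T@d['mount']
    else: W=np.linalg.inv(d['camera_from_world'])
    o=W[:3,3]; v=W[:3,:3]@p
    return o+v*(z-o[2])/v[2]
def proj(d,P,s=None):
    if 'mount' in d:
        from scipy.spatial.transform import Rotation as R
        q=s['orientation']; T=np.eye(4); T[:3,:3]=R.from_quat([q[1],q[2],q[3],q[0]]).as_matrix(); T[:3,3]=s['tcp_pos']
        C=np.linalg.inv(T@d['mount'])
    else: C=d['camera_from_world']
    c=C[:3,:3]@np.asarray(P)+C[:3,3]; u=d['mtx']@c; return u[:2]/u[2]
E
python3 - <<'E'
from h import *
d=eyes.read_camera('top')
f=lambda z,s,o:(np.array(z)+.5)/s-.5+np.array(o)
P=[ray(d,f(z,6.667,(175,180)),.12)[:2] for z in [(178,160),(632,65),(692,335),(232,432),(538,223)]]
for p in P: print(p)
c=sum(P[:4])/4; e=(P[0]-P[1]+P[3]-P[2])/2
a=np.arctan2(e[1],e[0])-np.pi/2
print('photo',c,np.degrees(a),np.linalg.norm(e),np.linalg.norm((P[0]+P[1]-P[2]-P[3])/2))
R=np.array([[np.cos(a),-np.sin(a)],[np.sin(a),np.cos(a)]])
print('slot pred',c+R@[0,-.05], 'bar', ray(d,f((124,210),6.667,(175,180)),.177), 'local',R.T@(ray(d,f((124,210),6.667,(175,180)),.177)[:2]-c))
P=[ray(d,f(z,9.41,(345,190)),.03)[:2] for z in [(110,100),(705,180),(690,380),(88,298)]]
c=sum(P[:4])/4; e=(P[0]-P[1]+P[3]-P[2])/2
a=np.arctan2(e[1],e[0])-np.pi/2
print('rack',c,np.degrees(a),np.linalg.norm(e),np.linalg.norm((P[0]+P[1]-P[2]-P[3])/2))
for z in [(222,190),(435,218),(643,245)]: print(ray(d,f(z,9.41,(345,190)),.144))
print(env.get_state()['clock'])
E
```

```text
[0.5314 0.3771]
[0.5742 0.1613]
[0.4456 0.1332]
[0.4024 0.3502]
[0.4994 0.206 ]
photo [0.4884 0.2554] 11.241026910023345 0.22069274458074042 0.1317503102250081
slot pred [0.4981 0.2064] bar [0.5033 0.3882 0.177 ] local [0.0405 0.1273]
rack [ 0.4946 -0.2199] -8.408884067371705 0.21271971400337514 0.07080313404385012
[ 0.5037 -0.1483  0.144 ]
[ 0.4937 -0.2183  0.144 ]
[ 0.4839 -0.2866  0.144 ]
0.2
```

Emit:
move_arm(
  commands=[
    [[0.757,0.633,0],[0,0,0],1],
    [[0.757,0.633,0],[0,0,0],1],
    [[0.757,0.633,0],[0,0,0],1],
    [[0.757,0.633,0],[0,0,0],1],
    [[0.757,0.633,0],[0,0,0],1],
  ],
)

```text
clock: 0.7
tcp_pos: [0.3183, -0.4228, 0.2502]
orientation: [-0.0, 0.989, 0.146, 0.0]
wrist_force: [1.4, -0.6, 1.4]
finger_gap: 0.0857
```

Emit:
move_arm(
  commands=[
    [[0.757,0.633,0],[0,0,0],1],
    [[0.757,0.633,0],[0,0,0],1],
    [[0.757,0.633,0],[0,0,0],1],
    [[0.757,0.633,0],[0,0,0],1],
    [[0.757,0.633,0],[0,0,0],1],
  ],
)

```text
clock: 1.2
tcp_pos: [0.4698, -0.2961, 0.2502]
orientation: [0.0, 0.989, 0.146, -0.0]
wrist_force: [0.9, -0.4, -0.2]
finger_gap: 0.0855
```

Emit:
move_arm(
  commands=[
    [[0.757,0.633,0],[0,0,0],1],
    [[0.757,0.633,0],[0,0,0],1],
    [[0.757,0.633,0],[0,0,0],1],
    [[0.757,0.633,0],[0,0,0],1],
    [[0.757,0.633,0],[0,0,0],1],
  ],
)

```text
clock: 1.7
tcp_pos: [0.6212, -0.1695, 0.2501]
orientation: [0.0, 0.989, 0.146, -0.0]
wrist_force: [0.2, -0.1, -0.1]
finger_gap: 0.0854
```

```bash
python3 - <<'E'
from h import *
s,d=snap('wrist','w1.png'); print(s)
E
```

```text
{'clock': 1.7, 'joint_pos': array([-0.3909,  0.4525,  0.2504,  1.3689, -0.0002,  2.4578]), 'qvel': array([ 0.5591,  0.4528,  0.691 ,  0.2328, -0.0007,  0.5565]), 'tau': array([ -1.193 , -58.5478,  27.4743,  -0.0797,   0.0991,  -0.5701]), 'tcp_pos': array([ 0.6212, -0.1695,  0.2501]), 'orientation': array([ 0.    ,  0.9893,  0.1459, -0.0001]), 'wrist_force': array([ 0.2004, -0.0876, -0.0865]), 'ft_torque': array([-0.0036, -0.0163, -0.0175]), 'finger_gap': 0.08541362994227687}
```

View pics/w1.png

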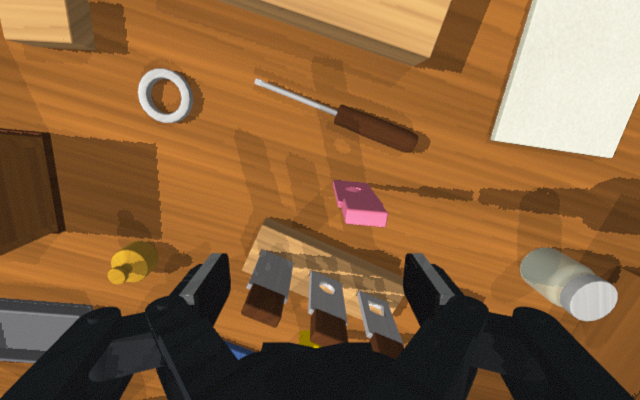

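```bash
python3 - <<'E'
import cv2
im=cv2.imread('pics/w1.png')
cv2.imwrite('pics/w1z.png',cv2.resize(im[215:350,235:415],(800,600),interpolation=cv2.INTER_CUBIC))
E
```

```text
(no output)
```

View pics/w1z.png

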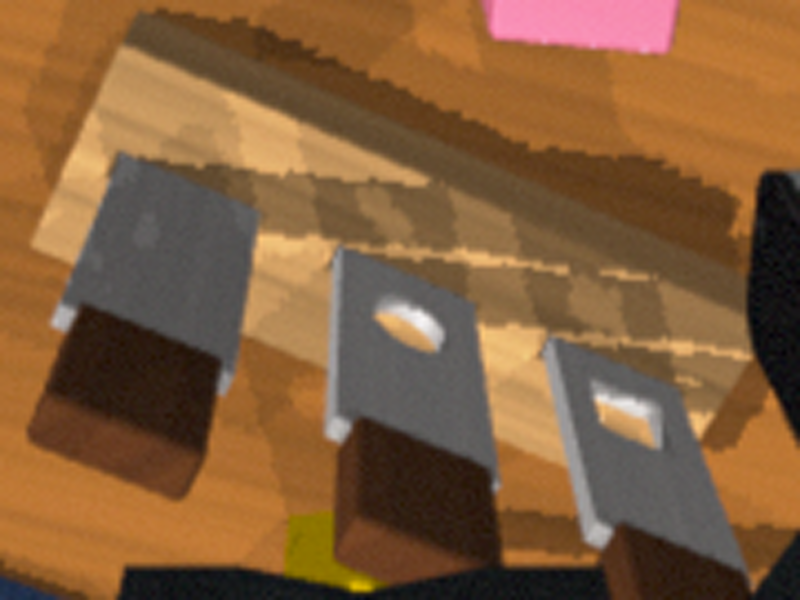

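Left to right in this picture the plates are blank (270,285), round (327,290) and square (377,310). The round plate is therefore in the middle pocket. Next is the lever.

Emit:
move_arm(
  commands=[
    [[-0.2,0.85,0.083],[0,0,0.704],1],
    [[-0.2,0.85,0.083],[0,0,0.704],1],
    [[-0.2,0.85,0.083],[0,0,0.704],1],
    [[-0.2,0.85,0.083],[0,0,0.704],0.6],
    [[-0.2,0.85,0.083],[0,0,0.704],0.3],
  ],
)

```text
clock: 2.25
tcp_pos: [0.5795, 0.0004, 0.2668]
orientation: [-0.0, 0.923, 0.384, -0.0]
wrist_force: [0.1, 0.9, 1.1]
finger_gap: 0.0591
```

Emit:
move_arm(
  commands=[
    [[-0.2,0.85,0.083],[0,0,0.704],0.1],
    [[-0.2,0.85,0.083],[0,0,0.704],0.1],
    [[-0.2,0.85,0.083],[0,0,0.704],0.1],
    [[-0.2,0.85,0.083],[0,0,0.704],0.1],
    [[-0.2,0.85,0.083],[0,0,0.704],0.1],
  ],
)

```text
clock: 2.75
tcp_pos: [0.5395, 0.1704, 0.2835]
orientation: [-0.0, 0.802, 0.597, -0.0]
wrist_force: [0.7, 0.6, -0.2]
finger_gap: 0.0467
```

Emit:
move_arm(
  commands=[
    [[-0.2,0.85,0.083],[0,0,0.704],0.1],
    [[-0.2,0.85,0.083],[0,0,0.704],0.1],
    [[-0.2,0.85,0.083],[0,0,0.704],0.1],
    [[-0.2,0.85,0.083],[0,0,0.704],0.1],
    [[-0.2,0.85,0.083],[0,0,0.704],0.1],
  ],
)

```text
clock: 3.25
tcp_pos: [0.4996, 0.3403, 0.3001]
orientation: [-0.0, 0.633, 0.774, -0.0]
wrist_force: [1.3, -0.2, -0.1]
finger_gap: 0.047
```

```bash
python3 - <<'E'
from h import *
eyes.read_camera('top')
s,d=snap('wrist','w2.png'); print(s['tcp_pos'],s['orientation'],s['qvel'],s['finger_gap'],s['wrist_force'])
E
```

```text
[0.4982 0.3449 0.3003] [-0.0012  0.6297  0.7768  0.0012] [-0.05   -0.0245 -0.0516 -0.0057 -0.025   0.0748] 0.04678905736209962 [-1.0514  2.8786  1.6669]
```

View pics/w2.png

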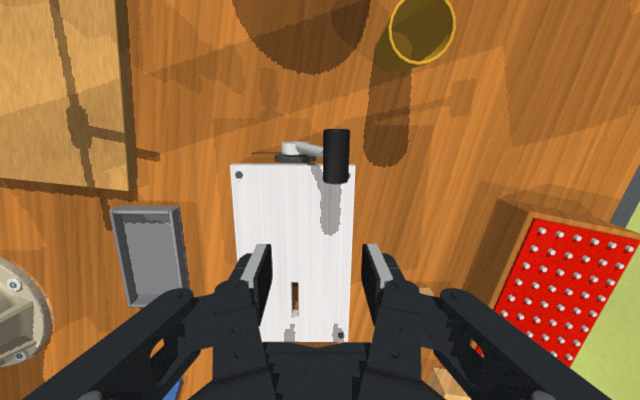

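```bash
python3 - <<'E'
from h import *
import cv2
s,d=snap('wrist','w3.png'); print(s['tcp_pos'],s['orientation'],s['qvel'])
c=np.array([.4884,.2554]);a=np.radians(11.24);R=np.array([[np.cos(a),-np.sin(a)],[np.sin(a),np.cos(a)]])
im=d['frame'][:,:,::-1].copy()
def pt(x,y,z):
    p=c+R@[x,y]; u=proj(d,[p[0],p[1],z],s); cv2.circle(im,(int(u[0]*1),int(u[1])),1,(0,0,255),-1); return u
for x,y,z in [(.065,.11,.12),(-.065,.11,.12),(.065,-.11,.12),(0.004,-.027,.12),(-.004,-.027,.12),(0.004,-.073,.12),(-.004,-.073,.12)]: pt(x,y,z)
for y in (.134-.022,.134+.022):
  for dx in (-.011,.011): pt(.0409+dx,y,.1767)
cv2.imwrite('pics/w3z.png',cv2.resize(im[110:350,210:410],(500,600),interpolation=cv2.INTER_CUBIC))
E
```

```text
[0.4989 0.3427 0.3   ] [-0.0004  0.6319  0.7751  0.0004] [-0.0562 -0.0102 -0.0331 -0.0046 -0.0358  0.0291]
```

View pics/w3z.png

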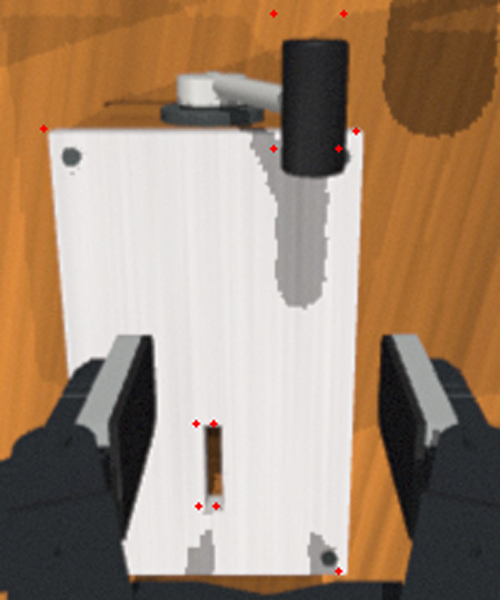

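Emit:
move_arm(
  commands=[
    [[0.06,0.58,0],[0,0,0],0.1],
    [[0.06,0.58,0],[0,0,0],0.1],
    [[0,0,0],[0,0,0],0.1],
    [[0,0,-0.6],[0,0,0],0.1],
    [[0,0,-0.8],[0,0,0],0.1],
  ],
)

```text
clock: 3.9
tcp_pos: [0.5064, 0.3848, 0.2452]
orientation: [0.001, 0.635, 0.772, 0.002]
wrist_force: [-0.1, 0.8, 0.2]
finger_gap: 0.047
```

```bash
python3 - <<'E'
from h import *
s,d=snap('wrist','w4.png'); print(s['tcp_pos'],s['orientation'],s['qvel'],s['finger_gap'],s['wrist_force'])
E
```

```text
[0.5064 0.3848 0.2452] [0.001  0.635  0.7725 0.0017] [-0.0056  0.0502 -0.7673 -0.7811  0.0014  0.0011] 0.04699746708063917 [-0.0726  0.7731  0.1689]
```

View pics/w4.png

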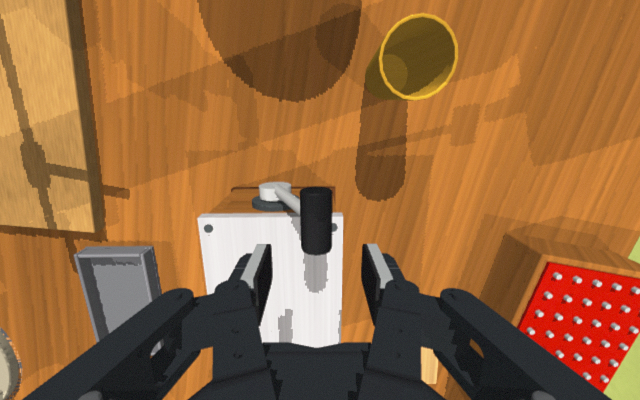

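```bash
python3 - <<'E'
from h import *
s=env.get_state(); d=eyes.read_camera('wrist')
s['tcp_pos']=np.array([0.5064,0.3848,0.2452])
for uv in [(316,189),(316,252)]: print(ray(d,uv,.1877 if uv[1]<200 else .1767,s))
print(proj(d,[.5064,.3848,.2452],s), s['tcp_pos'],env.get_state()['tcp_pos'])
E
```

```text
[0.5006 0.4115 0.1877]
[0.5101 0.3632 0.1767]
[316.0162 274.297 ] [0.5064 0.3848 0.2452] [0.503  0.3827 0.2393]
```

Emit:
move_arm(
  commands=[
    [[0,0,-0.8],[0,0,0],0.1],
    [[0,0,-0.6],[0,0,0],0.1],
    [[0,0,-0.175],[0,0,0],0.1],
    [[0,0,0],[0,0,0],0.1],
    [[-0.147,-0.029,0],[0,0,0],0.1],
  ],
)

```text
clock: 4.5
tcp_pos: [0.5004, 0.3845, 0.1829]
orientation: [0.001, 0.635, 0.773, 0.001]
wrist_force: [0.4, -0.2, 0.6]
finger_gap: 0.0468
```

Emit:
move_arm(
  commands=[
    [[-0.147,-0.029,0],[0,0,0],0.1],
    [[-0.1,-0.02,0],[0,0,0],0.1],
    [[-0.1,-0.02,0],[0,0,0],0.1],
    [[-0.1,-0.02,0],[0,0,0],0.1],
    [[-0.1,-0.02,0],[0,0,0],0.1],
  ],
)

```text
clock: 5.0
tcp_pos: [0.4776, 0.3804, 0.182]
orientation: [0.0, 0.634, 0.773, 0.001]
wrist_force: [3.8, 0.7, 2.5]
finger_gap: 0.0469
```

```bash
python3 - <<'E'
from h import *
s,d=snap('wrist','w5.png'); print(s['tcp_pos'],s['orientation'],s['qvel'],s['finger_gap'],s['wrist_force'])
E
```

```text
[0.4776 0.3804 0.182 ] [0.0005 0.6343 0.773  0.0011] [ 0.0226 -0.0649 -0.1097 -0.0348 -0.      0.0234] 0.04692354195148698 [3.7693 0.6737 2.4855]
```

View pics/w5.png

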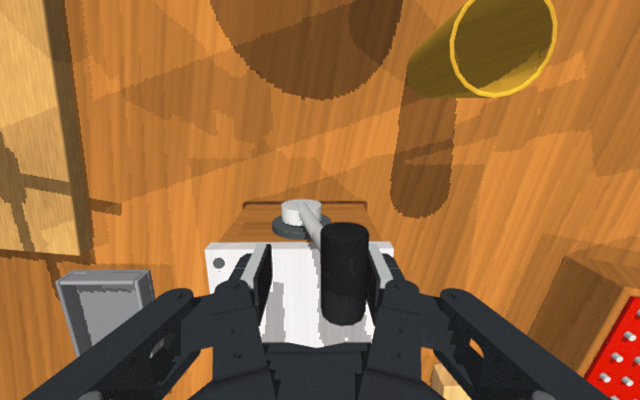

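The bar is seated against the far (right) finger and the force is rising, so I'll keep pulling.

Emit:
move_arm(
  commands=[
    [[-0.147,-0.029,0],[0,0,0],0.1],
    [[-0.147,-0.029,0],[0,0,0],0.1],
    [[-0.147,-0.029,0],[0,0,0],0.1],
    [[-0.147,-0.029,0],[0,0,0],0.1],
    [[-0.147,-0.029,0],[0,0,0],0.1],
  ],
)

```text
clock: 5.55
tcp_pos: [0.4474, 0.3742, 0.1812]
orientation: [0.0, 0.634, 0.773, 0.0]
wrist_force: [5.2, 0.8, 3.0]
finger_gap: 0.047
```

Emit:
move_arm(
  commands=[
    [[-0.147,-0.029,0],[0,0,0],0.1],
    [[-0.147,-0.029,0],[0,0,0],0.1],
    [[-0.1,-0.02,0],[0,0,0],0.1],
    [[-0.1,-0.02,0],[0,0,0],0.1],
    [[-0.1,-0.02,0],[0,0,0],0.1],
  ],
)

```text
clock: 6.05
tcp_pos: [0.4232, 0.3692, 0.1798]
orientation: [-0.0, 0.634, 0.773, -0.001]
wrist_force: [7.2, 1.2, -4.9]
finger_gap: 0.0468
```

Emit:
move_arm(
  commands=[
    [[-0.074,-0.015,0],[0,0,0],0.1],
    [[-0.074,-0.015,0],[0,0,0],0.1],
    [[-0.05,-0.01,0],[0,0,0],0.1],
    [[0,0,0],[0,0,0],0.1],
  ],
)

```text
clock: 6.45
tcp_pos: [0.4156, 0.3675, 0.1796]
orientation: [-0.0, 0.634, 0.773, -0.001]
wrist_force: [7.2, 2.6, -5.3]
finger_gap: 0.0469
```

```bash
python3 - <<'E'
from h import *
s,d=snap('wrist','w6.png'); print(s['tcp_pos'],s['orientation'],s['qvel'],s['finger_gap'],s['wrist_force'])
E
```

```text
[0.4156 0.3675 0.1796] [-0.0001  0.6344  0.773  -0.001 ] [-0.0016  0.0026  0.0051 -0.0001  0.0026 -0.0008] 0.04690573476510513 [ 7.163   2.5508 -5.3466]
```

View pics/w6.png

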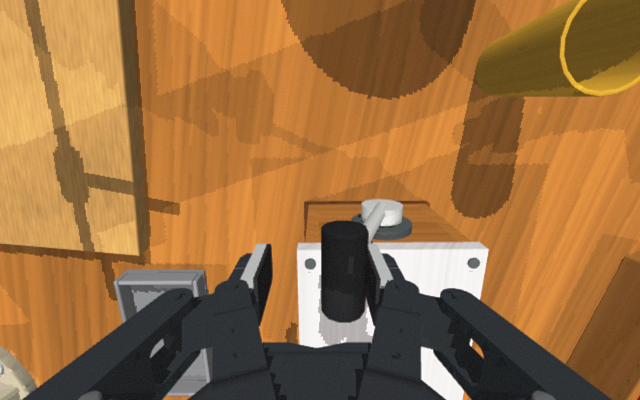

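Emit:
move_arm(
  commands=[
    [[-0.05,-0.01,0],[0,0,0],0.1],
    [[0,0,0],[0,0,0],0.1],
  ],
)

```text
clock: 6.7
tcp_pos: [0.4138, 0.3671, 0.1795]
orientation: [0.0, 0.634, 0.773, -0.001]
wrist_force: [8.0, 1.5, -5.0]
finger_gap: 0.0469
```

Emit:
move_arm(
  commands=[
    [[-0.05,-0.01,0],[0,0,0],0.1],
    [[0,0,0],[0,0,0],0.1],
  ],
)

```text
clock: 6.9
tcp_pos: [0.413, 0.367, 0.1795]
orientation: [0.001, 0.635, 0.773, -0.0]
wrist_force: [11.8, 3.1, -8.3]
finger_gap: 0.0468
```

Emit:
move_arm(
  commands=[
    [[-0.05,-0.01,0],[0,0,0],0.1],
    [[0,0,0],[0,0,0],0.1],
  ],
)

```text
clock: 7.1
tcp_pos: [0.4127, 0.367, 0.1795]
orientation: [0.002, 0.635, 0.773, 0.001]
wrist_force: [17.1, 2.8, -12.4]
finger_gap: 0.0468
```

```bash
python3 - <<'E'
from h import *
s,d=snap('side','s7.png'); print(s['tcp_pos'],s['wrist_force'],s['clock'])
cv2.imwrite('pics/s7z.png',cv2.resize(d['frame'][100:225,225:375,::-1],(720,600),interpolation=cv2.INTER_CUBIC))
E
```

```text
[0.4127 0.367  0.1795] [ 17.1438   2.8048 -12.4334] 7.1
```

View pics/s7z.png

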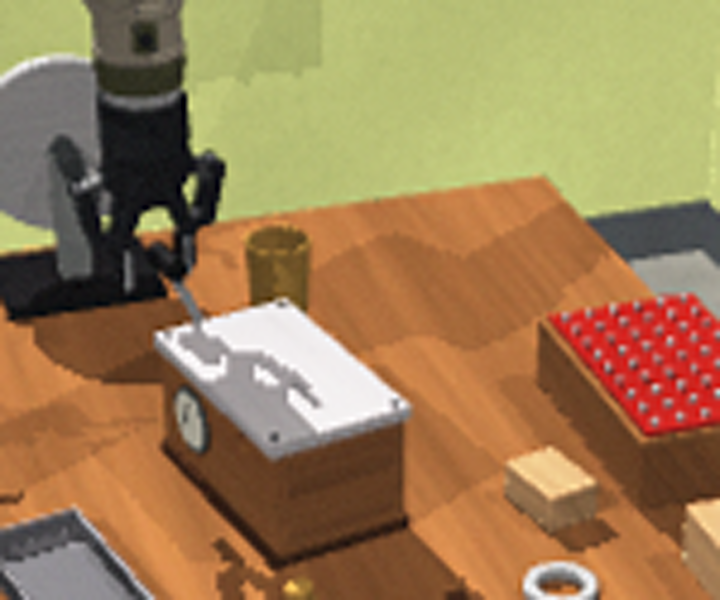

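At the stop the tip no longer moves and the force climbs steeply to 17 N. Now I ease it back at about 20 mm/s.

Emit:
move_arm(
  commands=[
    [[0.05,0.01,0],[0,0,0],0.1],
    [[0.05,0.01,0],[0,0,0],0.1],
    [[0.05,0.01,0],[0,0,0],0.1],
    [[0.05,0.01,0],[0,0,0],0.1],
    [[0.05,0.01,0],[0,0,0],0.1],
  ],
)

```text
clock: 7.65
tcp_pos: [0.4202, 0.3686, 0.1811]
orientation: [0.0, 0.634, 0.773, -0.0]
wrist_force: [4.9, 0.9, 4.4]
finger_gap: 0.0475
```

Emit:
move_arm(
  commands=[
    [[0.05,0.01,0],[0,0,0],0.1],
    [[0.05,0.01,0],[0,0,0],0.1],
    [[0.05,0.01,0],[0,0,0],0.1],
    [[0.05,0.01,0],[0,0,0],0.1],
    [[0.05,0.01,0],[0,0,0],0.1],
  ],
)

```text
clock: 8.15
tcp_pos: [0.4302, 0.3709, 0.1811]
orientation: [-0.0, 0.634, 0.773, 0.0]
wrist_force: [4.6, 1.5, 3.3]
finger_gap: 0.0472
```

Emit:
move_arm(
  commands=[
    [[0.05,0.01,0],[0,0,0],0.1],
    [[0.05,0.01,0],[0,0,0],0.1],
    [[0.05,0.01,0],[0,0,0],0.1],
    [[0.05,0.01,0],[0,0,0],0.1],
    [[0.05,0.01,0],[0,0,0],0.1],
  ],
)

```text
clock: 8.65
tcp_pos: [0.4402, 0.3729, 0.1811]
orientation: [-0.0, 0.634, 0.773, -0.0]
wrist_force: [4.2, 1.2, 2.3]
finger_gap: 0.0472
```

Emit:
move_arm(
  commands=[
    [[0.05,0.01,0],[0,0,0],0.1],
    [[0.05,0.01,0],[0,0,0],0.1],
    [[0.05,0.01,0],[0,0,0],0.1],
    [[0.05,0.01,0],[0,0,0],0.1],
    [[0.05,0.01,0],[0,0,0],0.1],
  ],
)

```text
clock: 9.15
tcp_pos: [0.4501, 0.3748, 0.1809]
orientation: [-0.0, 0.634, 0.773, -0.0]
wrist_force: [4.4, 2.3, 2.0]
finger_gap: 0.0469
```

Emit:
move_arm(
  commands=[
    [[0.05,0.01,0],[0,0,0],0.1],
    [[0.05,0.01,0],[0,0,0],0.1],
    [[0.05,0.01,0],[0,0,0],0.1],
    [[0.05,0.01,0],[0,0,0],0.1],
    [[0.05,0.01,0],[0,0,0],0.1],
  ],
)

```text
clock: 9.65
tcp_pos: [0.4598, 0.3764, 0.1805]
orientation: [-0.0, 0.634, 0.773, -0.001]
wrist_force: [2.8, 0.8, -1.5]
finger_gap: 0.0469
```

Emit:
move_arm(
  commands=[
    [[0.05,0.01,0],[0,0,0],0.1],
    [[0.05,0.01,0],[0,0,0],0.1],
    [[0.05,0.01,0],[0,0,0],0.1],
    [[0.05,0.01,0],[0,0,0],0.1],
    [[0.05,0.01,0],[0,0,0],0.1],
  ],
)

```text
clock: 10.15
tcp_pos: [0.4702, 0.3787, 0.1811]
orientation: [0.0, 0.634, 0.773, -0.0]
wrist_force: [2.0, 0.7, -2.5]
finger_gap: 0.0471
```

Emit:
move_arm(
  commands=[
    [[0.05,0.01,0],[0,0,0],0.1],
    [[0.05,0.01,0],[0,0,0],0.1],
    [[0.05,0.01,0],[0,0,0],0.1],
    [[0.05,0.01,0],[0,0,0],0.1],
    [[0.05,0.01,0],[0,0,0],0.1],
  ],
)

```text
clock: 10.65
tcp_pos: [0.4802, 0.3809, 0.1811]
orientation: [0.0, 0.634, 0.773, 0.0]
wrist_force: [1.8, -0.0, -1.2]
finger_gap: 0.0466
```

Emit:
move_arm(
  commands=[
    [[0.04,0.008,0],[0,0,0],0.1],
    [[0.04,0.008,0],[0,0,0],0.1],
    [[0.04,0.008,0],[0,0,0],0.1],
    [[0.04,0.008,0],[0,0,0],0.1],
    [[0.04,0.008,0],[0,0,0],0.1],
  ],
)

```text
clock: 11.15
tcp_pos: [0.4882, 0.3824, 0.1812]
orientation: [0.0, 0.634, 0.773, 0.0]
wrist_force: [1.5, 0.4, -1.3]
finger_gap: 0.047
```

Emit:
move_arm(
  commands=[
    [[0.04,0.008,0],[0,0,0],0.1],
    [[0.04,0.008,0],[0,0,0],0.1],
    [[0.04,0.008,0],[0,0,0],0.1],
    [[0.04,0.008,0],[0,0,0],0.1],
    [[0.04,0.008,0],[0,0,0],0.1],
  ],
)

```text
clock: 11.65
tcp_pos: [0.4958, 0.3839, 0.1811]
orientation: [-0.0, 0.634, 0.773, -0.0]
wrist_force: [-0.3, 0.8, -0.9]
finger_gap: 0.0469
```

Emit:
move_arm(
  commands=[
    [[0.05,0.01,0],[0,0,0],0.1],
    [[0.05,0.01,0],[0,0,0],0.1],
    [[0.05,0.01,0],[0,0,0],0.1],
    [[0.05,0.01,0],[0,0,0],0.1],
  ],
)

```text
clock: 12.05
tcp_pos: [0.5042, 0.3856, 0.1811]
orientation: [-0.0, 0.634, 0.773, 0.0]
wrist_force: [-0.5, 0.3, 0.5]
finger_gap: 0.0471
```

```bash
python3 - <<'E'
from h import *
s,d=snap('wrist','w8.png'); print(s['tcp_pos'],s['wrist_force'],s['clock'])
E
```

```text
[0.5042 0.3856 0.1811] [-0.5182  0.3164  0.4792] 12.05
```

View pics/w8.png

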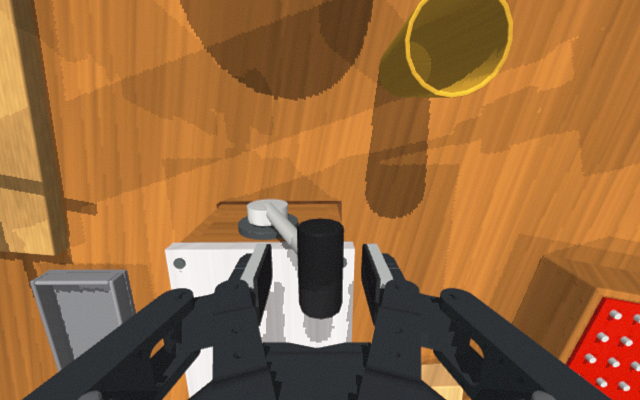

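The lever is back home and the fingers are clear, with about 0 N at the wrist. Next I rise and look at the slot on the way to the rack.

Emit:
move_arm(
  commands=[
    [[0,0,0.6],[0,0,0],0.1],
    [[0,0,0.9],[0,0,0],0.1],
    [[0,0,0.9],[0,0,0],0.1],
    [[0,-0.5,0.4],[0,0,0],0.4],
    [[0,-0.9,0],[0,0,0],1],
  ],
)

```text
clock: 12.6
tcp_pos: [0.5052, 0.3304, 0.2957]
orientation: [0.001, 0.633, 0.774, 0.002]
wrist_force: [1.1, -0.7, 0.5]
finger_gap: 0.0727
```

Emit:
move_arm(
  commands=[
    [[0,-0.9,0],[0,0,0],1],
    [[0,-0.9,0],[0,0,0],1],
    [[0,-0.9,0],[0,0,0],1],
    [[0,-0.6,0],[0,0,0],1],
    [[0,-0.3,0],[0,0,0],1],
  ],
)

```text
clock: 13.1
tcp_pos: [0.5035, 0.1828, 0.2927]
orientation: [-0.0, 0.635, 0.772, -0.001]
wrist_force: [0.6, -0.0, 0.4]
finger_gap: 0.0855
```

Emit:
move_arm(
  commands=[
    [[0,0,0],[0,0,0],1],
    [[0,0,0],[0,0,0],1],
    [[0,0,0],[0,0,0],1],
  ],
)

```text
clock: 13.4
tcp_pos: [0.5041, 0.1864, 0.2929]
orientation: [-0.0, 0.634, 0.773, 0.0]
wrist_force: [0.5, -0.4, 0.2]
finger_gap: 0.0854
```

```bash
python3 - <<'E'
from h import *
s,d=snap('wrist','w9.png'); print(s['tcp_pos'],s['orientation'],s['qvel'],s['clock'])
c=np.array([.4884,.2554]);a=np.radians(11.24);R=np.array([[np.cos(a),-np.sin(a)],[np.sin(a),np.cos(a)]])
for x,y,z in [(.065,.11,.12),(-.065,.11,.12),(.065,-.11,.12),(-.065,-.11,.12),(0.004,-.027,.12),(-.004,-.027,.12),(0.004,-.073,.12),(-.004,-.073,.12)]:
    p=c+R@[x,y]; print(x,y,proj(d,[p[0],p[1],z],s))
im=d['frame'][:,:,::-1]
cv2.imwrite('pics/w9z.png',cv2.resize(im[60:300,220:420],(500,600),interpolation=cv2.INTER_CUBIC))
E
```

```text
[0.5041 0.1864 0.2929] [-0.0001  0.6339  0.7734  0.0001] [ 0.0086  0.004   0.0036  0.0019 -0.0015 -0.0016] 13.4
0.065 0.11 [389.7335 -15.5599]
-0.065 0.11 [238.8951 -15.8722]
0.065 -0.11 [374.8881 224.0386]
-0.065 -0.11 [253.8231 223.8316]
0.004 -0.027 [318.3734 145.5363]
-0.004 -0.027 [310.3238 145.5216]
0.004 -0.073 [318.2087 190.4818]
-0.004 -0.073 [310.5027 190.4683]
```

View pics/w9.png

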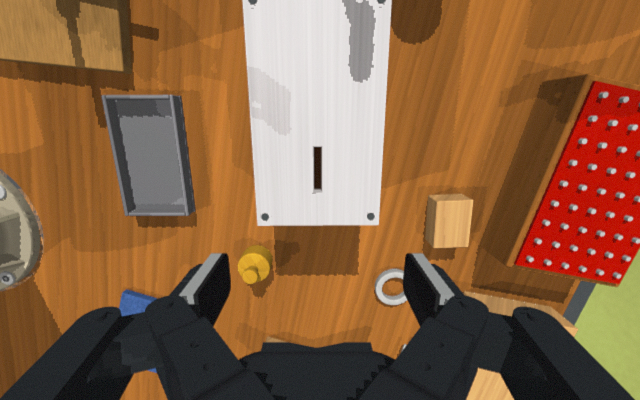

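View pics/w9z.png

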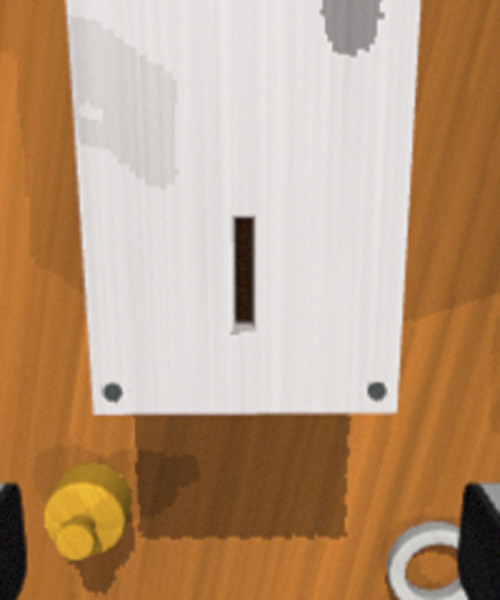

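Emit:
move_arm(
  commands=[
    [[-0.023,-0.86,0],[0,0,-0.189],1],
    [[-0.023,-0.86,0],[0,0,-0.189],1],
    [[-0.023,-0.86,0],[0,0,-0.189],1],
    [[-0.023,-0.86,0],[0,0,-0.189],1],
    [[-0.023,-0.86,0],[0,0,-0.189],1],
  ],
)

```text
clock: 13.95
tcp_pos: [0.4996, 0.0133, 0.293]
orientation: [0.0, 0.684, 0.73, 0.0]
wrist_force: [0.8, 0.6, 0.2]
finger_gap: 0.0849
```

Emit:
move_arm(
  commands=[
    [[-0.023,-0.86,0],[0,0,-0.189],1],
    [[-0.023,-0.86,0],[0,0,-0.189],1],
    [[-0.023,-0.86,0],[0,0,-0.189],1],
    [[-0.023,-0.86,0],[0,0,-0.189],1],
    [[-0.023,-0.86,0],[0,0,-0.189],1],
  ],
)

```text
clock: 14.45
tcp_pos: [0.4953, -0.1589, 0.293]
orientation: [0.0, 0.73, 0.683, 0.0]
wrist_force: [0.9, -0.5, 0.4]
finger_gap: 0.0855
```

Emit:
move_arm(
  commands=[
    [[-0.023,-0.86,0],[0,0,-0.189],1],
    [[-0.023,-0.86,0],[0,0,-0.189],1],
    [[-0.023,-0.86,0],[0,0,-0.189],1],
    [[0,0,0],[0,0,0],1],
    [[0,0,0],[0,0,0],1],
  ],
)

```text
clock: 14.95
tcp_pos: [0.4925, -0.2615, 0.2925]
orientation: [-0.001, 0.757, 0.653, 0.0]
wrist_force: [-0.3, 0.5, -0.1]
finger_gap: 0.0855
```

```bash
python3 - <<'E'
from h import *
s,d=snap('wrist','w10.png'); print(s['tcp_pos'],s['orientation'],s['qvel'],s['clock'])
im=d['frame'][:,:,::-1]
for p in [(.494,-.219),(.494-.007,-.219)]: print(proj(d,[*p,.144],s))
cv2.imwrite('pics/w10z.png',cv2.resize(im[100:350,210:420],(504,600),interpolation=cv2.INTER_CUBIC))
E
```

```text
[ 0.4925 -0.2615  0.2925] [-0.0006  0.757   0.6534  0.0001] [ 0.026  -0.0193 -0.0165  0.0044  0.0009  0.0007] 14.95
[311.1051 149.8773]
[303.5605 151.0004]
```

View pics/w10.png

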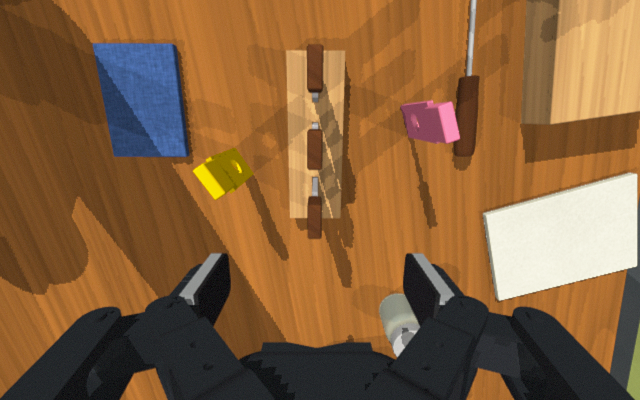

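View pics/w10z.png

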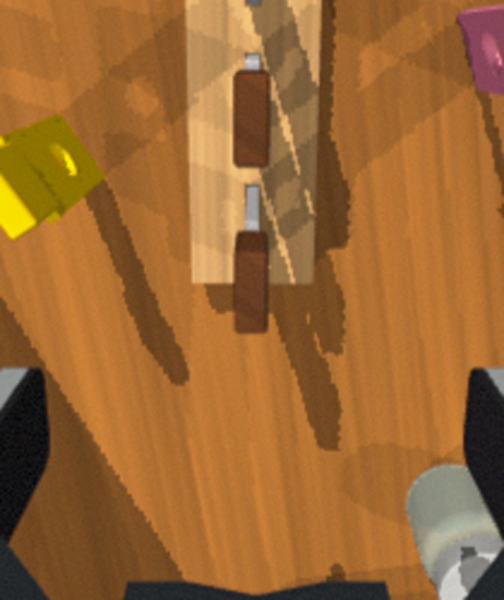

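```bash
python3 - <<'E'
from h import *
s=env.get_state(); d=eyes.read_camera('wrist')
f=lambda x,y:((x+.5)/2.4-.5+210,(y+.5)/2.4-.5+100)
for z in [(251,71),(251,166),(234,118),(268,118),(251,233),(251,332)]: print(ray(d,f(*z),.144,s))
print(s['tcp_pos'], s['orientation'])
E
```

```text
[ 0.4995 -0.2006  0.144 ]
[ 0.4943 -0.2361  0.144 ]
[ 0.4906 -0.2169  0.144 ]
[ 0.5034 -0.2188  0.144 ]
[ 0.4903 -0.2628  0.144 ]
[ 0.484  -0.3051  0.144 ]
[ 0.4925 -0.2608  0.2927] [-0.0005  0.7567  0.6538  0.0001]
```

Emit:
move_arm(
  commands=[
    [[0.056,0.535,0],[0,0,0],-0.1],
    [[0.056,0.535,0],[0,0,0],-0.1],
    [[0,0,-0.6],[0,0,0],-0.1],
    [[0,0,-0.6],[0,0,0],-0.1],
    [[0,0,-0.6],[0,0,0],-0.1],
  ],
)

```text
clock: 15.55
tcp_pos: [0.4971, -0.2169, 0.221]
orientation: [0.001, 0.756, 0.655, 0.0]
wrist_force: [-0.1, -0.5, -0.5]
finger_gap: 0.0386
```

Emit:
move_arm(
  commands=[
    [[0,0,-0.6],[0,0,0],-0.1],
    [[0,0,0],[0,0,0],-0.1],
    [[0,0,0],[0,0,0],-0.1],
  ],
)

```text
clock: 15.85
tcp_pos: [0.4967, -0.2176, 0.1976]
orientation: [-0.0, 0.756, 0.654, -0.0]
wrist_force: [0.8, -0.2, -0.6]
finger_gap: 0.0386
```

```bash
python3 - <<'E'
from h import *
s,d=snap('wrist','w11.png'); print(s['tcp_pos'],s['orientation'],s['qvel'],s['clock'],s['finger_gap'])
E
```

```text
[ 0.4967 -0.2176  0.1976] [-0.0003  0.7564  0.6541 -0.    ] [-0.0083 -0.0141  0.037   0.0018  0.0004  0.0008] 15.85 0.03859507447872417
```

View pics/w11.png

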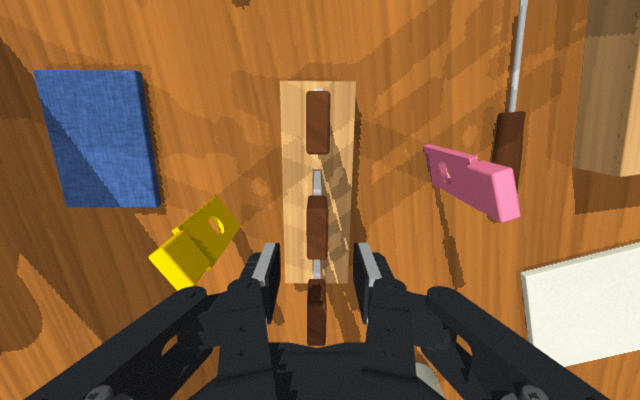

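```bash
python3 - <<'E'
from h import *
im=cv2.imread('pics/w11.png')
cv2.imwrite('pics/w11z.png',cv2.resize(im[160:300,260:380],(514,600),interpolation=cv2.INTER_CUBIC))
s=env.get_state();d=eyes.read_camera('wrist')
c=np.array([.497,-.2183]);a=np.radians(-8.4);R=np.array([[np.cos(a),-np.sin(a)],[np.sin(a),np.cos(a)]])
for x,y,z in [(.007,.018,.144),(.007,-.018,.144),(-.007,.018,.108),(.003,.022,.108)]:
    p=c+R@[x,y]; u=proj(d,[*p,z],s); print((u-[260,160])*4.28)
E
```

```text
[284.8636 192.4385]
[282.1915 413.0767]
[197.9435 132.6906]
[255.0914 110.5171]
```

View pics/w11z.png

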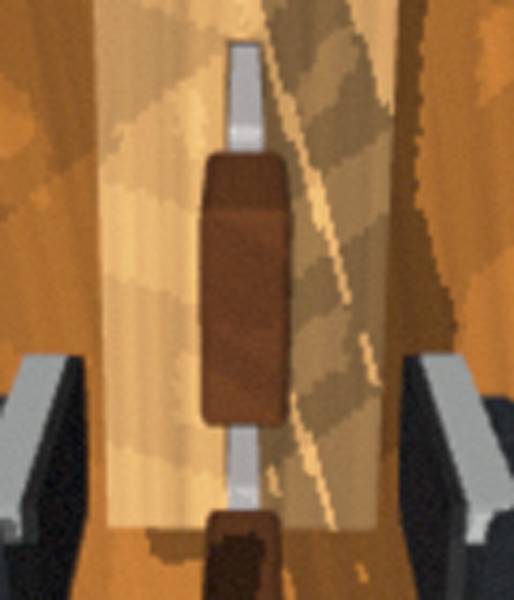

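Emit:
move_arm(
  commands=[
    [[0,-0.03,-0.6],[0,0,0],-0.1],
    [[0,0,-0.6],[0,0,0],-0.1],
    [[0,0,-0.35],[0,0,0],-0.1],
    [[0,0,-0.18],[0,0,0],-0.1],
    [[0,0,0],[0,0,0],-0.1],
  ],
)

```text
clock: 16.45
tcp_pos: [0.4968, -0.22, 0.1281]
orientation: [0.0, 0.757, 0.653, 0.0]
wrist_force: [-0.3, -0.3, -0.9]
finger_gap: 0.0381
```

Emit:
move_arm(
  commands=[
    [[0,0,0],[0,0,0],-0.5],
    [[0,0,0],[0,0,0],-1],
    [[0,0,0],[0,0,0],-1],
    [[0,0,0],[0,0,0],-1],
    [[0,0,0],[0,0,0],-1],
  ],
  newtons=50,
)

```text
clock: 16.95
tcp_pos: [0.4974, -0.2206, 0.1294]
orientation: [0.001, 0.757, 0.653, 0.0]
wrist_force: [-1.2, 0.9, 6.5]
finger_gap: 0.0139
```

```bash
python3 - <<'E'
from h import *
s,d=snap('wrist','w12.png'); print(s['tcp_pos'],s['orientation'],s['wrist_force'],s['ft_torque'],s['clock'],s['finger_gap'])
E
```

```text
[ 0.4974 -0.2206  0.1294] [0.0013 0.757  0.6534 0.0003] [-1.1688  0.87    6.524 ] [ 0.0344  0.1957 -0.0032] 16.95 0.013868569751921156
```

View pics/w12.png

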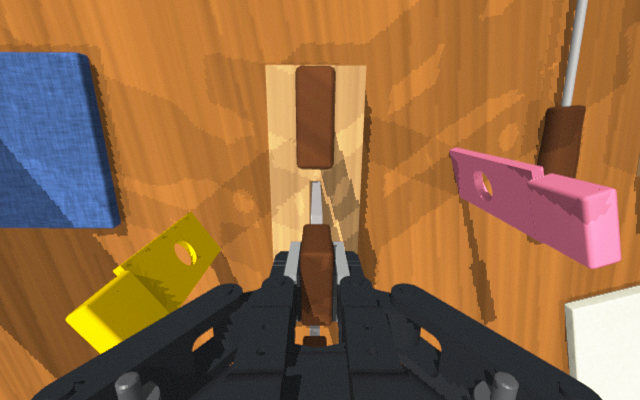

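Emit:
move_arm(
  commands=[
    [[0,0,0.15],[0,0,0],-1],
    [[0,0,0.3],[0,0,0],-1],
    [[0,0,0.4],[0,0,0],-1],
    [[0,0,0.5],[0,0,0],-1],
    [[0,0,0.6],[0,0,0],-1],
  ],
)

```text
clock: 17.5
tcp_pos: [0.4961, -0.2197, 0.2067]
orientation: [-0.001, 0.757, 0.653, -0.0]
wrist_force: [0.2, 0.1, -2.2]
finger_gap: 0.0132
```

Emit:
move_arm(
  commands=[
    [[0,0,0.7],[0,0,0],-1],
    [[0,0,0.7],[0,0,0],-1],
    [[0,0,0.5],[0,0,0],-1],
    [[0,0,0],[0,0,0],-1],
    [[0,0,0],[0,0,0],-1],
  ],
)

```text
clock: 18.0
tcp_pos: [0.4967, -0.22, 0.282]
orientation: [0.0, 0.757, 0.653, 0.0]
wrist_force: [-0.5, -0.3, -1.7]
finger_gap: 0.0134
```

```bash
python3 - <<'E'
from h import *
s,d=snap('wrist','w13.png'); print(s['tcp_pos'],s['orientation'],s['wrist_force'],s['ft_torque'],s['clock'],s['finger_gap'])
s,d=snap('side','s13.png')
cv2.imwrite('pics/s13z.png',cv2.resize(d['frame'][140:320,235:435,::-1],(667,600),interpolation=cv2.INTER_CUBIC))
E
```

```text
[ 0.4967 -0.22    0.282 ] [0.0003 0.757  0.6534 0.0001] [-0.4809 -0.2615 -1.6933] [ 0.0095  0.0245 -0.0258] 18.0 0.013402287277576018
```

View pics/w13.png

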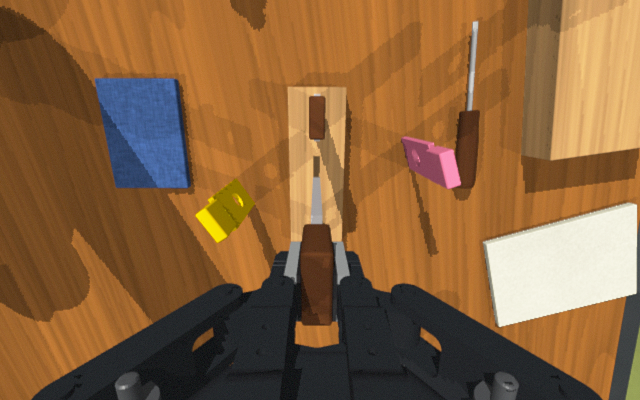

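View pics/s13z.png

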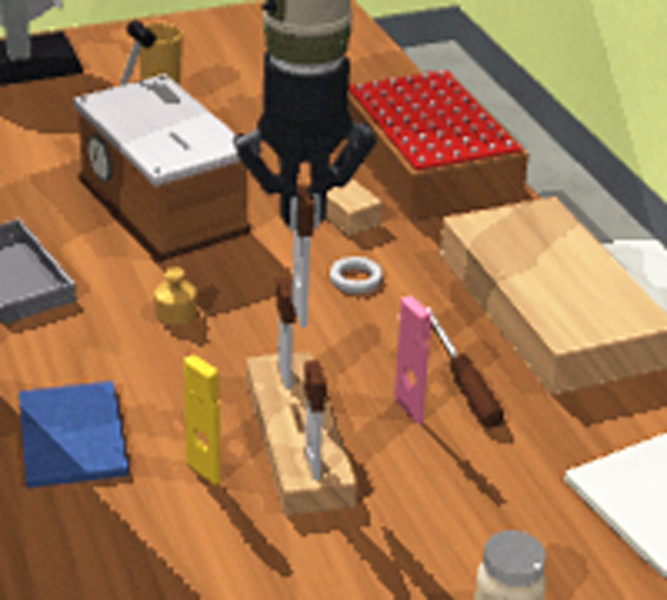

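```bash
python3 - <<'E'
from h import *
im=cv2.imread('pics/w13.png')
cv2.imwrite('pics/w13z.png',cv2.resize(im[140:340,240:400],(480,600),interpolation=cv2.INTER_CUBIC))
s=env.get_state();d=eyes.read_camera('wrist')
s9=dict(tcp_pos=np.array([.5041,.1864,.2929]),orientation=np.array([0,.6339,.7734,0]))
for uv in [(317.4,169.3),(317.4,145.9),(317.4,192.3)]: print('slot',ray(d,uv,.12,s9))
th=2*np.arctan2(.6534,.757); tx=np.array([np.cos(th),np.sin(th)]); ty=np.array([np.sin(th),-np.cos(th)])
for x,y,z in [(.022,.003,.1214),(.022,-.003,.1214),(.022,.003,.0214),(.018,.007,-.0146),(-.018,.007,-.0146)]:
    p=s['tcp_pos'][:2]+tx*x+ty*y; u=proj(d,[*p,s['tcp_pos'][2]-z],s); print(u,(u-[240,140])*3)
E
```

```text
slot [0.5015 0.2062 0.12  ]
slot [0.4968 0.2292 0.12  ]
slot [0.5062 0.1825 0.12  ]
[319.9054 177.5526] [239.7161 112.6579]
[312.8256 177.5469] [218.4767 112.6408]
[321.704  215.8345] [245.1119 227.5035]
[332.7687 253.6498] [278.306  340.9495]
[331.4583 327.5237] [274.3748 562.5712]
```

View pics/w13z.png

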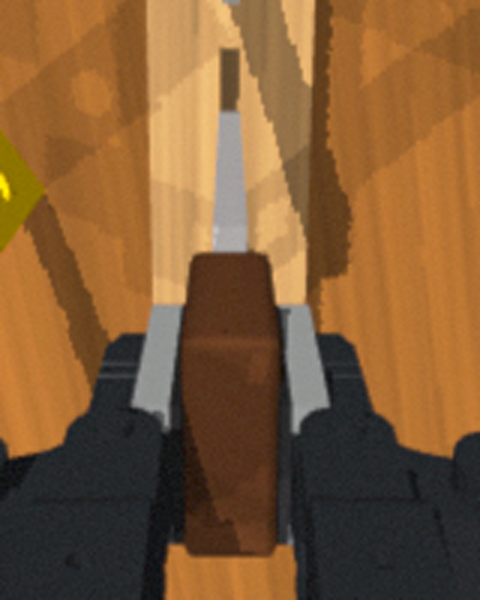

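Emit:
move_arm(
  commands=[
    [[0.009,0.6,0],[0,0,0.15],-1],
    [[0.009,0.82,0],[0,0,0.189],-1],
    [[0.009,0.82,0],[0,0,0.189],-1],
    [[0.009,0.82,0],[0,0,0.189],-1],
    [[0.009,0.82,0],[0,0,0.189],-1],
  ],
)

```text
clock: 18.65
tcp_pos: [0.4977, -0.0635, 0.2806]
orientation: [-0.001, 0.714, 0.7, -0.001]
wrist_force: [-0.1, 0.0, -1.4]
finger_gap: 0.0133
```

Emit:
move_arm(
  commands=[
    [[0.009,0.82,0],[0,0,0.189],-1],
    [[0.009,0.82,0],[0,0,0.189],-1],
    [[0.009,0.82,0],[0,0,0.189],-1],
    [[0.009,0.82,0],[0,0,0.189],-1],
    [[0.009,0.82,0],[0,0,0.189],-1],
  ],
)

```text
clock: 19.15
tcp_pos: [0.4994, 0.1005, 0.2807]
orientation: [-0.001, 0.666, 0.746, -0.001]
wrist_force: [0.9, 0.2, -1.2]
finger_gap: 0.0133
```

Emit:
move_arm(
  commands=[
    [[0.009,0.82,0],[0,0,0.189],-1],
    [[0.009,0.82,0],[0,0,0.189],-1],
    [[0.009,0.6,0],[0,0,0.189],-1],
    [[0,0.4,0],[0,0,0.04],-1],
    [[0,0,-0.4],[0,0,0],-1],
  ],
)

```text
clock: 19.65
tcp_pos: [0.5019, 0.2068, 0.2666]
orientation: [0.001, 0.633, 0.774, 0.001]
wrist_force: [0.2, 0.2, -0.4]
finger_gap: 0.0133
```

Emit:
move_arm(
  commands=[
    [[0,0,-0.3],[0,0,0],-1],
    [[0,0,0],[0,0,0],-1],
    [[0,0,0],[0,0,0],-1],
    [[0,0,0],[0,0,0],-1],
  ],
)

```text
clock: 20.05
tcp_pos: [0.5016, 0.2043, 0.2544]
orientation: [0.0, 0.635, 0.773, 0.0]
wrist_force: [-0.2, -0.3, -1.6]
finger_gap: 0.0135
```

```bash
cat > chk.py <<'E'
from h import *
import sys
n=sys.argv[1]
s,d=snap('wrist',n+'.png'); print(s['tcp_pos'],s['orientation'],s['wrist_force'],s['ft_torque'],s['qvel'],s['clock'],s['finger_gap'])
q=s['orientation']; print('xang',np.degrees(2*np.arctan2(q[2],q[1])))
cv2.imwrite('pics/'+n+'z.png',cv2.resize(d['frame'][100:250,256:376,::-1],(480,600),interpolation=cv2.INTER_CUBIC))
E
python3 chk.py w14
```

```text
[0.5016 0.2043 0.2544] [0.0002 0.6347 0.7727 0.0002] [-0.2411 -0.2727 -1.6155] [-0.0279 -0.0363  0.014 ] [ 0.0008 -0.0043  0.0049 -0.0039  0.002   0.0011] 20.05 0.013506421611644684
xang 101.20048710363973
```

View pics/w14z.png

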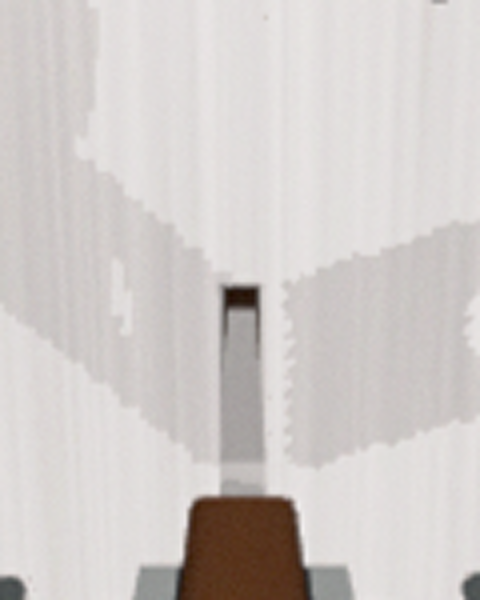

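```bash
python3 - <<'E'
from h import *
s=env.get_state();d=eyes.read_camera('wrist')
g=lambda r:(r+.5)/4-.5+100
th=np.radians(101.2);tx=np.array([np.cos(th),np.sin(th)])
t=s['tcp_pos']
a=ray(d,(316,g(286)),.12,s)[:2]-t[:2]; b=ray(d,(316,g(308)),t[2]-.1214,s)[:2]-t[:2]
print(a@tx,b@tx,t)
E
```

```text
0.024921048924589604 0.02261352094323683 [0.5018 0.2044 0.2546]
```

Emit:
move_arm(
  commands=[
    [[-0.01,0.036,0],[0,0,0.01],-1],
    [[0,0,-0.2],[0,0,0],-1],
    [[0,0,-0.06],[0,0,0],-1],
    [[0,0,0],[0,0,0],-1],
    [[0,0,0],[0,0,0],-1],
  ],
)

```text
clock: 20.65
tcp_pos: [0.5008, 0.2062, 0.2433]
orientation: [-0.0, 0.634, 0.774, -0.0]
wrist_force: [0.1, 0.1, -0.9]
finger_gap: 0.0136
```

```bash
python3 chk.py w15
```

```text
[0.5008 0.2062 0.2433] [-0.0001  0.6338  0.7735 -0.0002] [ 0.0919  0.1467 -0.8677] [-0.0127  0.0158  0.0049] [ 0.0006 -0.0021  0.0069  0.0001 -0.0005  0.0002] 20.65 0.013642823249995321
xang 101.34456671517327
```

View pics/w15z.png

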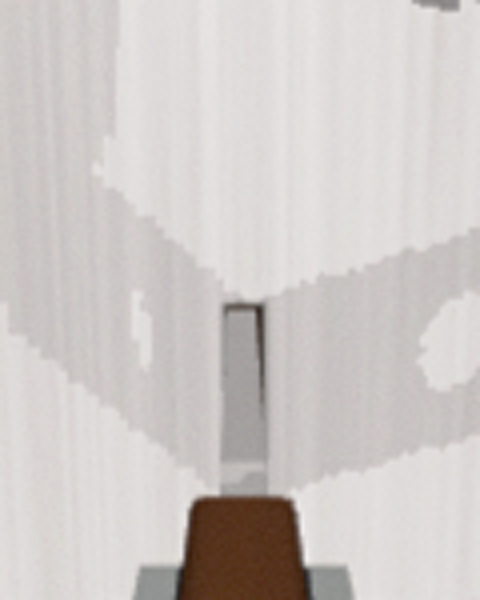

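Emit:
move_arm(
  commands=[
    [[0.008,0.006,0],[0,0,0],-1],
    [[0,0,-0.05],[0,0,0],-1],
    [[0,0,-0.05],[0,0,0],-1],
    [[0,0,-0.05],[0,0,0],-1],
    [[0,0,0],[0,0,0],-1],
  ],
)

```text
clock: 21.2
tcp_pos: [0.501, 0.2064, 0.2371]
orientation: [-0.0, 0.634, 0.774, -0.0]
wrist_force: [0.5, -0.3, -1.8]
finger_gap: 0.0132
```

```bash
python3 chk.py w16
```

```text
[0.501  0.2064 0.2371] [-0.0002  0.6338  0.7735 -0.0003] [ 0.4913 -0.284  -1.7772] [-0.0407  0.0131 -0.0115] [ 0.0003 -0.0014  0.0071  0.0071 -0.0015 -0.    ] 21.2 0.01318019229608492
xang 101.34049664553416
```

View pics/w16z.png

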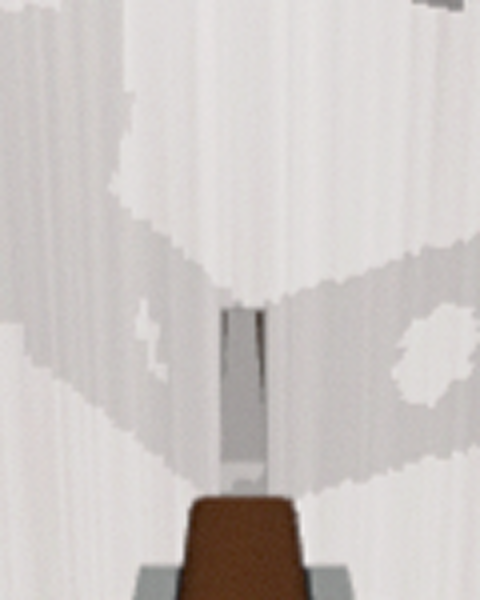

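Emit:
move_arm(
  commands=[
    [[0,-0.008,0],[0,0,0],-1],
    [[0,0,-0.1],[0,0,0],-1],
    [[0,0,-0.1],[0,0,0],-1],
    [[0,0,-0.1],[0,0,0],-1],
    [[0,0,0],[0,0,0],-1],
  ],
)

```text
clock: 21.75
tcp_pos: [0.5008, 0.206, 0.2246]
orientation: [-0.0, 0.634, 0.774, -0.001]
wrist_force: [0.6, -0.6, -2.6]
finger_gap: 0.0133
```

```bash
python3 chk.py w17
```

```text
[0.5008 0.206  0.2246] [-0.0004  0.6338  0.7735 -0.0006] [ 0.5827 -0.6384 -2.6197] [-0.0079  0.0303 -0.0382] [ 0.0012 -0.004   0.0129  0.0122 -0.     -0.0013] 21.75 0.013264769799678605
xang 101.34362186254455
```

View pics/w17z.png

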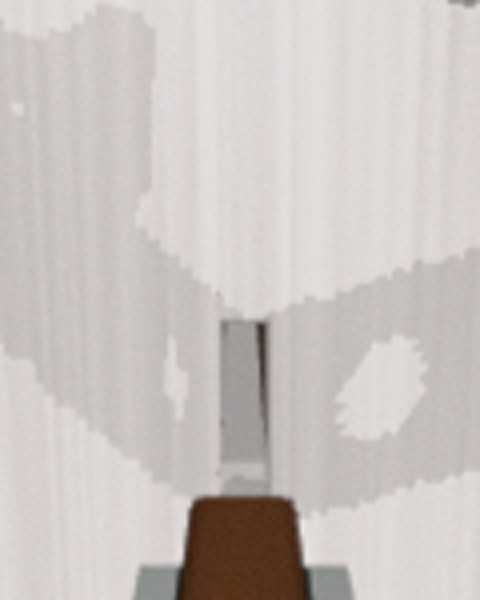

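Emit:
move_arm(
  commands=[
    [[0.017,0.003,0],[0,0,0],-1],
    [[0,0,0],[0,0,0],-1],
    [[0,0,-0.05],[0,0,0],-1],
    [[0,0,0],[0,0,0],-1],
  ],
)

```text
clock: 22.2
tcp_pos: [0.5018, 0.2063, 0.2233]
orientation: [-0.0, 0.634, 0.774, -0.0]
wrist_force: [-0.1, -1.0, -2.1]
finger_gap: 0.0134
```

```bash
python3 chk.py w18
```

```text
[0.5018 0.2063 0.2233] [-0.      0.6337  0.7735 -0.0001] [-0.1205 -0.9527 -2.0528] [-0.0014 -0.0304  0.0153] [-0.0011  0.0011  0.0026  0.0055 -0.0009  0.0004] 22.2 0.013371026516861695
xang 101.34553120458094
```

View pics/w18z.png

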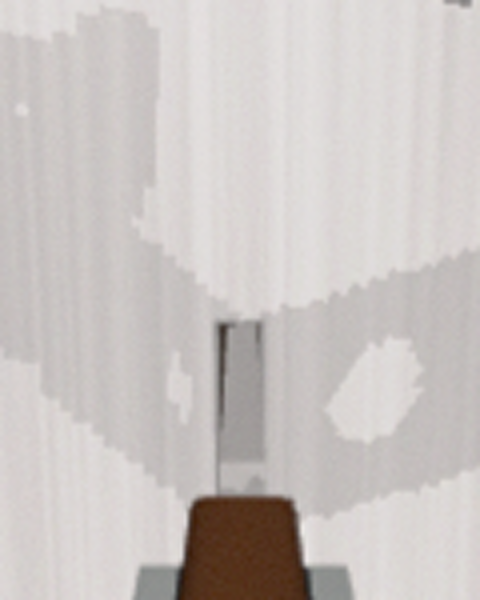

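Emit:
move_arm(
  commands=[
    [[-0.01,-0.002,0],[0,0,0],-1],
    [[0,0,-0.2],[0,0,0],-1],
    [[0,0,-0.2],[0,0,0],-1],
    [[0,0,-0.2],[0,0,0],-1],
    [[0,0,0],[0,0,0],-1],
  ],
)

```text
clock: 22.75
tcp_pos: [0.5008, 0.206, 0.1977]
orientation: [-0.001, 0.634, 0.774, -0.001]
wrist_force: [-0.7, 0.9, -0.9]
finger_gap: 0.0129
```

```bash
python3 chk.py w19
```

```text
[0.5008 0.206  0.1977] [-0.0007  0.6338  0.7735 -0.0009] [-0.6934  0.9212 -0.8799] [-0.0189  0.0371  0.0013] [-0.0014 -0.009   0.0265  0.0271  0.001  -0.001 ] 22.75 0.012939784257675111
xang 101.34503494259567
```

View pics/w19z.png

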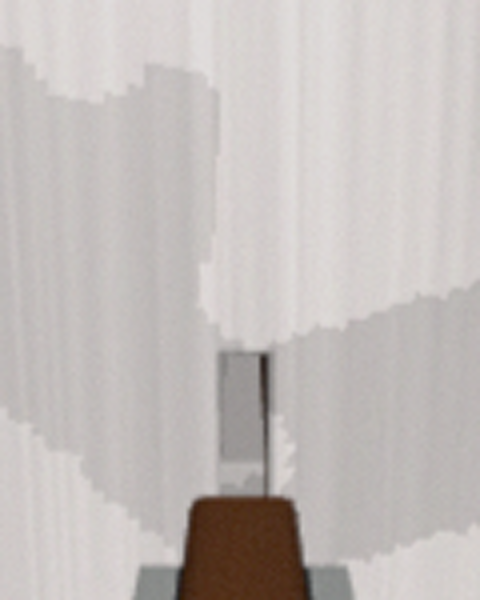

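Emit:
move_arm(
  commands=[
    [[0,0,0],[0,0,0],-1],
    [[0,0,0],[0,0,0],-1],
    [[0,0,-0.1],[0,0,0],-1],
    [[0,0,-0.1],[0,0,0],-1],
    [[0,0,-0.1],[0,0,0],-1],
  ],
)

```text
clock: 23.3
tcp_pos: [0.5015, 0.2062, 0.1872]
orientation: [0.0, 0.634, 0.774, 0.0]
wrist_force: [0.5, 0.0, -1.2]
finger_gap: 0.0132
```

Emit:
move_arm(
  commands=[
    [[0,0,-0.1],[0,0,0],-1],
    [[0,0,-0.1],[0,0,0],-1],
    [[0,0,0],[0,0,0],-1],
    [[0,0,0],[0,0,0],-1],
    [[0,0,0],[0,0,0],-1],
  ],
)

```text
clock: 23.8
tcp_pos: [0.5017, 0.2062, 0.1797]
orientation: [0.0, 0.634, 0.774, 0.0]
wrist_force: [-0.2, -0.0, -1.3]
finger_gap: 0.0135
```

```bash
python3 chk.py w20
```

```text
[0.5017 0.2062 0.1797] [0.0001 0.6338 0.7735 0.0002] [-0.166  -0.0217 -1.2544] [ 0.025   0.0146 -0.0239] [-0.0015 -0.0014  0.0018 -0.0015 -0.0005 -0.0015] 23.8 0.01348716859617778
xang 101.34428507804348
```

View pics/w20z.png

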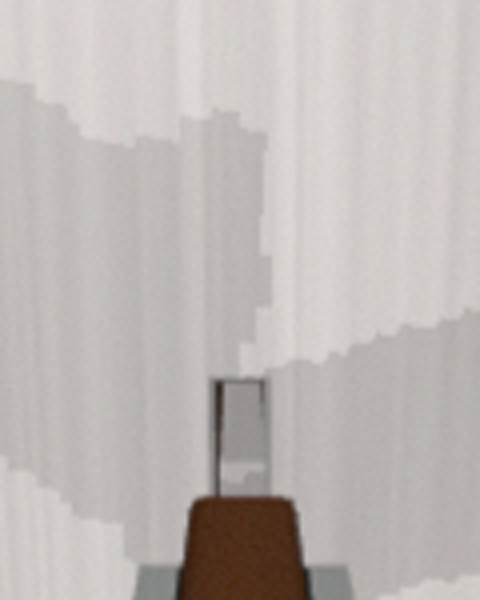

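Emit:
move_arm(
  commands=[
    [[-0.005,-0.001,-0.08],[0,0,0],-1],
    [[0,0,-0.08],[0,0,0],-1],
    [[0,0,-0.08],[0,0,0],-1],
    [[0,0,-0.06],[0,0,0],-1],
    [[0,0,-0.03],[0,0,0],-1],
  ],
)

```text
clock: 24.35
tcp_pos: [0.5011, 0.2061, 0.1658]
orientation: [-0.0, 0.634, 0.774, -0.0]
wrist_force: [-0.0, -0.1, -1.4]
finger_gap: 0.0135
```

Emit:
move_arm(
  commands=[
    [[0,0,0],[0,0,0],-1],
    [[0,0,0],[0,0,0],-1],
    [[0,0,0],[0,0,0],-1],
    [[0,0,0],[0,0,0],-1],
    [[0,0,0],[0,0,0],-1],
  ],
)

```text
clock: 24.85
tcp_pos: [0.5014, 0.2062, 0.1664]
orientation: [0.0, 0.634, 0.774, 0.0]
wrist_force: [-0.1, 0.8, -1.2]
finger_gap: 0.0138
```

```bash
python3 chk.py w21; python3 - <<'E'
from h import *
s,d=snap('side','s21.png')
cv2.imwrite('pics/s21z.png',cv2.resize(d['frame'][100:220,230:360,::-1],(650,600),interpolation=cv2.INTER_CUBIC))
E
```

```text
[0.5014 0.2062 0.1664] [0.0001 0.6338 0.7735 0.0001] [-0.0914  0.8117 -1.243 ] [-0.0245  0.0269 -0.0264] [ 0.0008 -0.0003 -0.0003  0.0009 -0.0001  0.0014] 24.85 0.01377323542938943
xang 101.3427446513005
```

View pics/w21z.png

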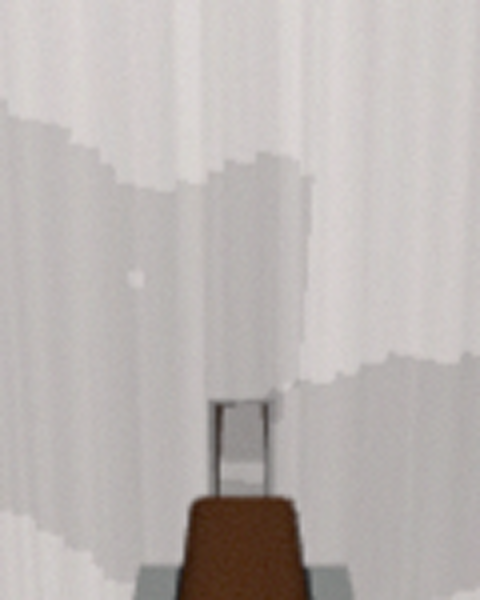

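View pics/s21z.png

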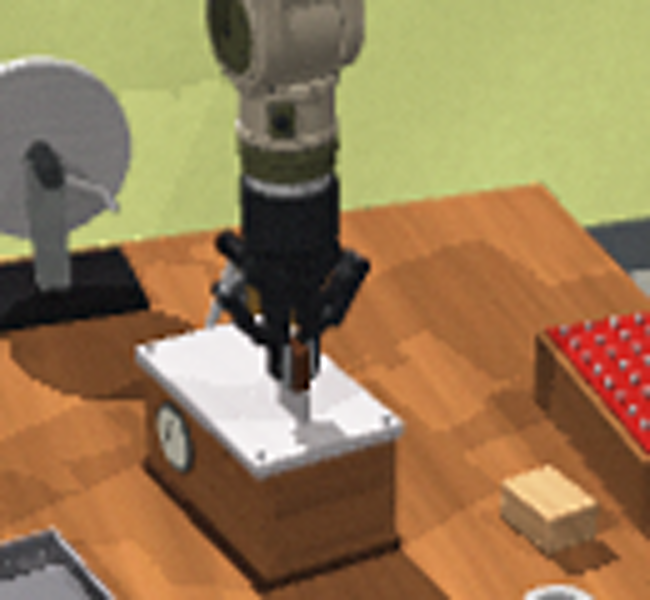

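```bash
python3 - <<'E'
from h import *
s=env.get_state();d=eyes.read_camera('wrist'); t=s['tcp_pos']
th=np.radians(101.34);tx=np.array([np.cos(th),np.sin(th)]);ty=np.array([np.sin(th),-np.cos(th)])
for r in (398,402,406): print((ray(d,(316,(r+.5)/4-.5+100),.12,s)[:2]-t[:2])@tx)
ds=eyes.read_camera('side')
f=lambda u:(u-[230,100]+.5)*5
for n,x,y,z in [('shoulder -y -x',-.018,-.007,.145),('shoulder -y +x',-.018,.007,.145),('top -y-x',-.018,-.007,.181),('plate mouth -y-x',-.022,-.003,.12),('plate mouth -y+x',-.022,.003,.12),('lid corner',-.06,-.065,.12),('lid corner+x',-.06,.065,.12)]:
    p=t[:2]+tx*x+ty*y; print(n,f(proj(ds,[*p,z])))
print(env.get_state()['clock'])
im=cv2.imread('pics/s21.png'); cv2.imwrite('pics/s21zz.png',cv2.resize(im[160:200,275:320],(675,600),interpolation=cv2.INTER_CUBIC))
g=lambda u:(u-[275,160]+.5)*15
for n,x,y,z in [('shoulder -y -x',-.018,-.007,.145),('shoulder -y +x',-.018,.007,.145),('plate mouth -y-x',-.022,-.003,.12),('plate mouth -y+x',-.022,.003,.12),('lidcorner -x',-.06,-.065,.12)]:
    p=t[:2]+tx*x+ty*y; print(n,g(proj(ds,[*p,z])))
E
```

```text
0.023944274748935214
0.023318766852504804
0.022692003481635158
shoulder -y -x [298.8156 394.4651]
shoulder -y +x [314.5063 390.0841]
top -y-x [297.7746 354.1236]
plate mouth -y-x [306.3742 422.9129]
plate mouth -y+x [313.0559 421.0044]
lid corner [258.5514 464.8679]
lid corner+x [404.8261 422.2237]
25.05
shoulder -y -x [221.4468 283.3952]
shoulder -y +x [268.5188 270.2523]
plate mouth -y-x [244.1226 368.7388]
plate mouth -y+x [264.1676 363.0131]
lidcorner -x [100.6542 494.6037]
```

View pics/s21zz.png

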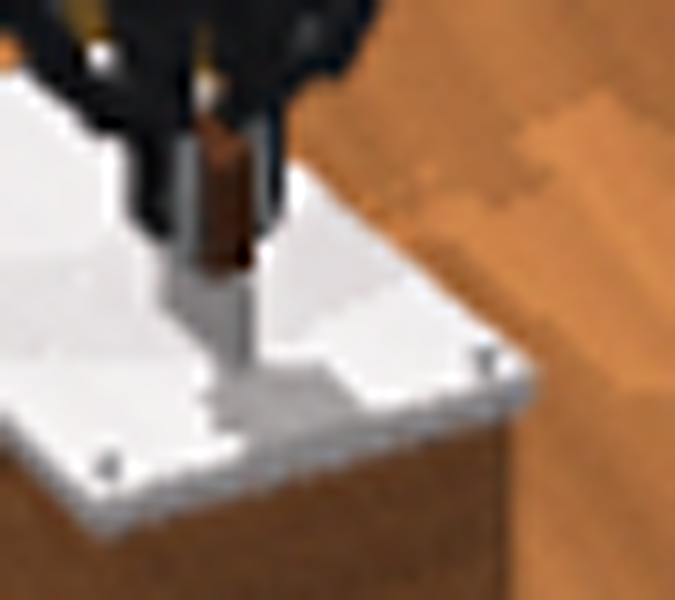

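```bash
python3 - <<'E'
from h import *
s,d=snap('top','t22.png'); print(s['wrist_force'],s['tcp_pos'],s['clock'])
E
```

```text
[-0.1915 -0.7734 -2.5639] [0.5013 0.2061 0.1663] 25.05
```

View pics/t22.png

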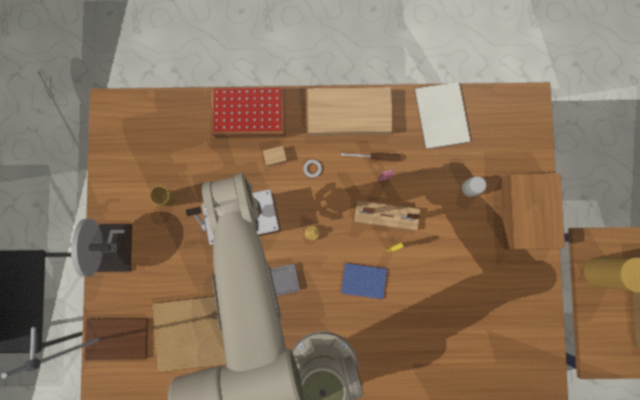

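The lever bar is home at (193,211) and the other objects stand where they were. I'm handing in now.

```bash
python3 - <<'E'
from h import *
print(job.hand_in())
E
```

```text
the job is handed in; nothing more can be done
None
```

The job is handed in at about 25 s on the clock. The round-hole plate is held in the photometer's slot, with its hole lined up to the windows as far as I could measure.

- **Lever:** I pulled it until the tip stopped moving and the force climbed steeply to about 17 N. I then eased it home at about 20 mm/s without the finger losing contact. The final top view shows it back home.
- **Plate:** The round-hole plate was in the middle pocket. I lifted it out, passed it down through the slot and kept hold of it.

**Last checks**
- **Height:** The TCP is at z = 0.1664 m, which puts the plate's foot at about 45 mm. The side view agrees, with the shoulders about 25 mm above the top. I could not see the hole against the windows directly, so this alignment is worked out from those heights.
- **Fit in the slot:** The wrist view shows a gap on both sides across the 8 mm width. Along its length I could only see the +y end, whose measured position fits the plate being centred.
- **Force:** The wrist force was mostly about -1.2 N in z, the weight of the plate alone. The last reading was -2.6 N, within the noise seen before.
- **Other objects:** The other plates and the bystanders look unmoved in the final top view.

**Disagreement:** The top and wrist cameras differed by about 3 mm in x. I used the wrist camera, because its view agreed with the finger pads.

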